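# Start the bench-pin clamp screw square with the T-key

### The job

Lift the red-winged socket key out of its wooden stand and fit it right down over the square brass head of the clamp screw, feeling for the flats rather than forcing it. The screw only leans loosely in its hole, so bring it upright with the key before the first turn, then turn it clockwise about a quarter turn to start the thread, keeping it square. Let go and leave the key standing on the screw; do not press hard or disturb the other things on the bench.

Things in the scene. Friction and masses are not known exactly. Their poses are not given: they have to be found in the camera images.
- key: Steel square-socket key, 0.2 kg, upright in the stand at the start. Origin: centre of the socket's mouth at its lower end; z up along the stem. Socket 24 mm square outside, with a 13.2 mm square hole 15.5 mm deep, mouth chamfered 2 mm, sides parallel to the key's x and y. Stem 13 mm thick. Red wing on top: 50 mm along x, 12 mm thick (y), 60 to 96 mm above the origin.
- key_wing (a point): Centre of the key's red wing, 78 mm above the key's mouth; axes as the key's: x along the wing, y through its 12 mm thickness.
- stand: Fixed wooden stand, 30 mm high. Origin under the key's hole, at table level. The key stands in a square hole (28 mm wide, floor 6 mm above the table). The block is 60 mm by 60 mm about the hole and runs on 100 mm to +y from the hole, where short steel punches reach 42 mm height.
- clamp: Fixed steel clamp holding a wooden bench pin. Foot 130 mm (x) by 90 mm (y), centred on the origin, at table level; its flat top is 50 mm above the table. The pin sticks out to -x, up to 34 mm high. The screw hole is over the origin.
- hole (a point): Mouth of the threaded hole in the clamp's top, 50 mm above the table; z is the hole's axis, straight up, where the screw's axis must lie. The screw tips loosely about this point: about 2 N sideways on its head moves it, and it stays where left. It starts leaning 3 to 5.2 degrees; it can lean 7 degrees each way.
- screw_axis (a point): Top centre of the screw's head, 38 mm from the hole's mouth; z is the screw's axis. Leans with the screw but does not spin with it and does not show its flats, which may face any way. Head: brass, 12 mm square, 14 mm high, bevelled top, on a round flange 25 mm across whose top is 24 mm from the hole's mouth: the key is right down when its mouth rests on the flange.
- screw (a joint): Turn of the screw (rad), 0 at the start, growing clockwise seen from above, at most 2.8; the screw does not turn backwards past 0. About 0.2 N m turns it and it sinks 1 mm per rad. Started square means 1.2 to 2.2 rad with the screw upright.
- mandrel: Bystander: steel ring cone, 44 mm foot, 90 mm high, origin under its centre.
- bench_block: Bystander: flat steel block 70 x 70 x 20 mm, origin under its centre.
- hammer: Bystander: small hammer, 240 mm long, lying.
- jar: Bystander: glass jar, 56 mm across, 60 mm high, origin under its centre.
- dapping: Bystander: brass cube 50 mm, origin under its centre.
- ring_dish: Bystander: blue dish 80 mm across, 22 mm high, origin under its centre.
- spare_screw: Bystander: another clamp screw, 54 mm long, lying on the table near the clamp.

How it is judged:
On the way, in this order (a step that is already met when the one before it is completed fails the run):
1. the key is right down on the screw's head and the screw stands square, before it has been turned (horizontal distance between key and hole below 0.004 m and z of key in the frame of hole below 0.0275 m and angle between the z axis of key and the z axis of hole, either way round below 0.1 rad and angle between the z axis of screw_axis and the z axis of hole, either way round below 0.04 rad and value of joint screw below 0.1 rad), for 0.2 s.
2. the screw has been turned clockwise about a quarter turn (value of joint screw above 1.2 rad), for 0.1 s.
At the end, for the whole second after the job is handed in: The screw is turned 1.2 to 2.2 rad clockwise and within 0.04 rad (2.3 degrees) of upright; the key stands on it at rest, its mouth within 4 mm of the hole's axis, less than 27.5 mm above the hole's mouth, within 0.1 rad of upright (horizontal distance between key and hole below 0.004 m and z of key in the frame of hole below 0.0275 m and angle between the z axis of key and the z axis of hole, either way round below 0.1 rad and angle between the z axis of screw_axis and the z axis of hole, either way round below 0.04 rad and value of joint screw between 1.2 and 2.2 rad and linear speed of key below 0.01 m/s); the robot touches nothing.
It fails at once if the screw is turned past 0.25 rad while leaning more than 0.04 rad from the hole's axis (cross-threaded) (value of joint screw above 0.25 rad and not (angle between the z axis of screw_axis and the z axis of hole, either way round below 0.04 rad)).
It fails at once if the key presses on the clamp and screw with more than 60 N in all (contact force between key and clamp above 60 N).
It fails at once if the screw is turned more than 2.4 rad (value of joint screw above 2.4 rad).
It fails at once if the robot itself pushes on the clamp or its screw (contact force between the arm and clamp above 10 N).
It fails at once if a bystander is moved more than 25 mm (distance of any of mandrel, bench_block, hammer, jar, dapping, ring_dish, spare_screw from where it was at the start of the episode above 0.025 m).
It also fails if it takes over 72 s, if anything falls off the work surface, if the arm or the gripper's body presses on something with over 40 N, if the wrist force passes 120 N, or if a joint passes its speed limit or range.

### The arm

A 6-joint arm with a two-finger parallel gripper is mounted at the origin on the work surface. World frame = base frame: x ahead of the robot, y to its left, z up, the work surface at z = 0. Lengths are in m, angles in rad, forces in N, time in s.
With the tool pointing down it reaches from about 0.375 to 0.9 m from the base axis. Payload 3.1 kg.
Tool frame: the origin (TCP) lies midway between the tips of the shut fingers; the grasp point (between the pads) lies 19 mm behind it; z points along the fingers, y is the line along which they close (so a half turn about z gives the same grasp; the last joint's range is limited). The gripper opens to 87 mm and grips with 3 to 60 N. Pads are 19 mm wide; open, the fingers measure 117 mm over their backs; the gripper's body (75 mm by 190 mm) begins 51 mm behind the grasp point.
Start: joints at [0.949, 0.527, 1.433, -0, 1.181, -0.178], TCP at [0.268, 0.564, 0.223] pointing down, gripper open.
Joint ranges: [-3.08, 3.08], [-0.75, 2.2], [0.22, 2.44], [-1.43, 4.57], [0, 2.65], [-2.85, 2.85]. Speed limits (rad/s): [2.79, 2.79, 3.14, 3.14, 3.14, 3.14].

### API

Orientations are given as a unit quaternion [x, y, z, w].
In Python, from rig import status, imaging, order gives the robot as it stands.
- The arm moves only by the tool arm_command, never from a script. Its argument "deltas" is one flat list of numbers, 5 for each row, row after row: the opening, from -1 (shut) to 1 (fully open), so that 0 is half open, then the shift along the tool's x, y, z in m, then the turn about the tool's z in rad. In form: [gripper, tx, ty, tz, roll, gripper, tx, ty, tz, roll, ...]. A call has 1 to 12 rows; each row shifts and turns the commanded pose from where the row before left it, along the tool's axes as they then stand; what a row does not reach is not made up. A row lasts 1/8 s, in which the tool goes at most 62.5 mm and 10.7 degrees, less where a joint would pass 70% of its speed; a pose out of reach is approached as far as the arm can. A call with a gripper value outside its range is refused whole. The fingers move at their own pace and stop on an object; "newtons" is the grip in N (left out, the last holds). Time passes only in rows, so rows that do not move let the fingers close. It gives the time, the measured TCP pose, the force, the opening and the grip force at its end, in the units of the state.
- status.get_obs(): the state, without advancing time (a new reading comes with each control period).
- imaging.camera(name): name is "scene" or "side" or "wrist"; returns (picture, depth): 480x640x3 uint8, red, green, blue; 480x640 float32, m along the optical axis (not along the pixel's ray), 0 where there is no reading.
- imaging.camera_params(name): a dict with "intrinsics" (3x3 intrinsics, pixels), "k1" (the pictures are not rectified: a ray, as slopes to the right and down, at radius r is drawn at 1 + k1 r^2 times it, then the intrinsics apply), "camera_from_world" (4x4, takes a point from world to camera coordinates). Camera axes: x right, y up, looking along -z (the intrinsics and any distortion apply to the point x, -y, -z); pixel columns grow to the right and rows downward; lengths in m; the calibration is good to about 2 mm. A picture is of the moment at which its call begins: read the wrist's pose just before it. camera_params takes no time and is no camera call; for the wrist camera it gives the pose at the moment of the call.
- order.hand_in(): hands the job in; it is judged then, once.
The state is a dict: "time": time; "q": joint angles; "joint_velocities": joint speeds; "joint_torque": joint torques, N m; "position": TCP position; "tool_rot": TCP orientation; "ft_force": force on the tool from outside, world axes, zero at the start; "moment": the same for the moment, N m; "grip_width": finger opening in m; "grip_force": force on a finger pad.
Only numpy, scipy, OpenCV 4.12 (cv2) and the standard library are available. Lean on these libraries where they do the work, as an engineer would, in place of code of your own. Each camera call takes 0.05 s, during which the arm holds its last target. There are 200 camera calls.

## Working session

There is one attempt and no reset: what is moved stays moved. The work goes in short steps, Python scripts to look and compute and a tool call to move; the robot and the scene stay as the last step left them, time stands still between calls to the robot, and variables do not carry over. Pictures are saved under pics/ and viewed, at most 10 in all, crops included, and the job is handed in when it is done.

Besides the shell and the picture viewer there is one more tool, called after "Call:" as name(argument=value, ...) on one line, values as JSON. arm_command: Moves the arm, as the interface text tells. Its arguments: {"type":"object","properties":{"deltas":{"type":"array"},"newtons":{"type":"number"}},"required":["deltas"]}

```bash
mkdir -p pics; cat > h.py <<'E'
import numpy as np, cv2
from rig import status, imaging, order
def shot(name,fn=None):
    p=imaging.camera_params(name); rgb,d=imaging.camera(name)
    if fn: cv2.imwrite('pics/'+fn,rgb[:,:,::-1])
    return rgb,d,p
def world(d,p):
    K=np.array(p['intrinsics'],float);h,w=d.shape
    u,v=np.meshgrid(np.arange(w),np.arange(h))
    pts=np.stack([u,v],-1).reshape(-1,1,2).astype(float)
    s=cv2.undistortPoints(pts,K,np.array([p['k1'],0,0,0,0.]))[:,0].reshape(h,w,2)
    c=np.stack([s[...,0]*d,-s[...,1]*d,-d,np.ones_like(d)],-1)
    W=c@np.linalg.inv(np.array(p['camera_from_world'])).T
    W=W[...,:3]; W[d<=0]=np.nan
    return W
E
python3 - <<'E'
from h import *
for n in ['scene','side']:
    r,d,p=shot(n,n+'1.png'); W=world(d,p); np.save(n+'.npy',W); np.save(n+'_rgb.npy',r)
    print(n,np.linalg.inv(p['camera_from_world'])[:3,3].round(3),p['k1'])
    hsv=cv2.cvtColor(r,cv2.COLOR_RGB2HSV)
    m=((hsv[...,0]<6)|(hsv[...,0]>174))&(hsv[...,1]>150)&(hsv[...,2]>60)
    k,l,s,c=cv2.connectedComponentsWithStats(m.astype(np.uint8))
    for i in range(1,k):
        if s[i,4]>30: print(s[i],c[i].round(),np.nanmedian(W[l==i],0).round(3))
print(status.get_obs())
E
```

```text
scene [0.925 0.478 1.004] -0.11665427908773467
[249  67  23  14  99] [260.  74.] [ 0.152 -0.662  0.025]
[262  76  23  15  95] [273.  83.] [ 0.155 -0.595  0.025]
[248 210  22  17 259] [259. 218.] [ 0.551 -0.146  0.093]
[ 149  342   65   71 1721] [183. 379.] [0.902 0.035 0.035]
side [ 0.346 -0.869  0.831] -0.109976627284372
[ 448  212   48   45 1013] [471. 237.] [ 0.879 -0.016  0.034]
[343 272  24  18 350] [354. 281.] [ 0.55  -0.153  0.091]
{'time': 0.1, 'q': array([ 9.48530170e-01,  5.28362955e-01,  1.43376129e+00, -3.77302942e-05,
        1.18141652e+00, -1.78535657e-01]), 'joint_velocities': array([-7.39892286e-05, -1.27881939e-04, -1.89805834e-03, -1.75752650e-04,
       -6.95731009e-04,  4.25341751e-04]), 'joint_torque': array([-2.64106866e-04, -4.40984201e+01, -1.77150875e+01,  6.34846534e-02,
        5.33904636e-02, -7.05030675e-05]), 'position': array([0.26793296, 0.56392731, 0.22167989]), 'tool_rot': array([ 2.20042428e-01,  9.75489816e-01, -9.03811307e-04, -3.63608060e-04]), 'ft_force': array([0.80510716, 0.3503011 , 0.35395209]), 'moment': array([ 0.02950607, -0.01698757,  0.0232139 ]), 'grip_force': 0.0, 'grip_width': 0.0870183577758022}
```

View pics/scene1.png

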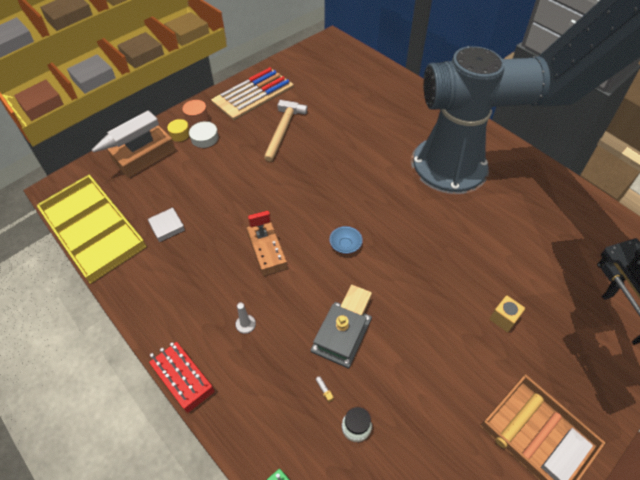

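View pics/side1.png

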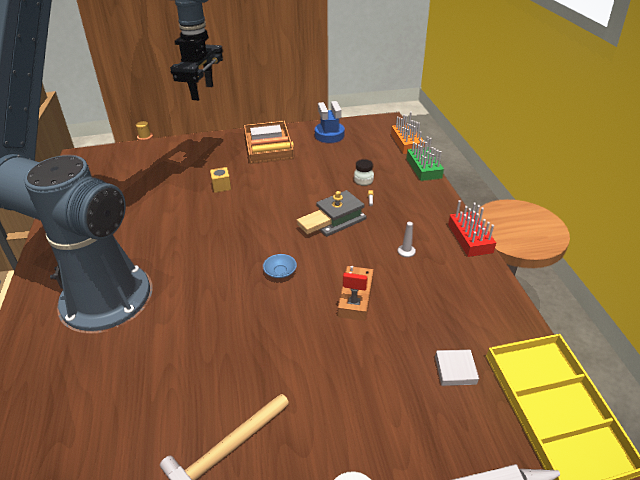

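The scene view shows the red wing at (259,218) on its stand and the clamp with brass screw head at (342,323). The mandrel is at (244,320), the jar at (357,424), the spare screw at (325,388) and the dish at (346,241). In the side view the wing is at (354,281) and the screw at (338,198).

```bash
python3 - <<'E'
from h import *
for n,box in [('scene',(300,380,290,375)),('side',(295,375,180,240))]:
    W=np.load(n+'.npy');r=np.load(n+'_rgb.npy');hsv=cv2.cvtColor(r,cv2.COLOR_RGB2HSV)
    sub=np.zeros(r.shape[:2],bool);sub[box[2]:box[3],box[0]:box[1]]=1
    z=W[...,2]
    top=sub&(abs(z-.05)<.004)
    q=W[top][:,:2].astype(np.float32); print(n,'clamp top',top.sum(),cv2.minAreaRect(q))
    hd=sub&(z>.066); print('screw',hd.sum(),np.nanmean(W[hd],0).round(4),np.nanmax(z[hd]), 'top',np.nanmean(W[sub&(z>.083)],0).round(4))
    m=((hsv[...,0]<6)|(hsv[...,0]>174))&(hsv[...,1]>150)&(abs(W[...,0]-.55)<.05)&(abs(W[...,1]+.15)<.05)
    q=W[m]; print('wing',q.min(0).round(3),q.max(0).round(3)); t=q[q[:,2]>.097]
    print(len(t),cv2.minAreaRect(t[:,:2].astype(np.float32)))
    s=(abs(z-.03)<.003)&(abs(W[...,0]-.57)<.12)&(abs(W[...,1]+.13)<.12)
    k,l,st,c=cv2.connectedComponentsWithStats(s.astype(np.uint8)); i=1+np.argmax(st[1:,4])
    print('stand',cv2.minAreaRect(W[l==i][:,:2].astype(np.float32)))
    for nm,(a,b) in dict(scene=dict(mandrel=(241,306),jar=(357,415),dish=(346,241),spare=(325,388)),side=dict(mandrel=(409,225),jar=(364,165),dish=(280,267),spare=(371,197)))[n].items(): print(nm,W[b,a].round(3))
E
```

```text
scene clamp top 1499 ((0.5931208729743958, 0.17162880301475525), (0.10024255514144897, 0.08098577708005905), 22.1276912689209)
screw 107 [0.5877 0.1703 0.0791] 0.09098987324977681 top [0.587  0.1693 0.0874]
wing [ 0.529 -0.16   0.071] [ 0.574 -0.133  0.107]
110 ((0.5502621531486511, -0.1491268426179886), (0.017270872369408607, 0.04662078991532326), 63.4720344543457)
stand ((0.564299464225769, -0.11641942709684372), (0.13215580582618713, 0.06051851436495781), 68.20379638671875)
mandrel [0.722 0.009 0.09 ]
jar [0.694 0.325 0.057]
dish [ 0.403 -0.003  0.008]
spare [0.693 0.235 0.016]
side clamp top 619 ((0.5931024551391602, 0.16974949836730957), (0.10364905744791031, 0.0836406797170639), 23.159669876098633)
screw 66 [0.5856 0.1635 0.0798] 0.09210954104349967 top [0.5863 0.1644 0.0883]
wing [ 0.527 -0.165  0.066] [ 0.572 -0.135  0.106]
126 ((0.5503345131874084, -0.15089811384677887), (0.014929871074855328, 0.04841974377632141), 60.73309326171875)
stand ((0.5647966861724854, -0.11631342768669128), (0.13657735288143158, 0.06043018400669098), 68.2387924194336)
mandrel [0.722 0.003 0.087]
jar [0.697 0.318 0.064]
dish [0.411 0.006 0.009]
spare [0.695 0.226 0.017]
```

Call:
arm_command(deltas=[1, -0.0456, -0.0215, -0.006, 0, 1, -0.0456, -0.0215, -0.006, 0, 1, -0.0456, -0.0215, -0.006, 0, 1, -0.0456, -0.0215, -0.006, 0, 1, -0.0456, -0.0215, -0.006, 0, 1, -0.0456, -0.0215, -0.006, 0, 1, -0.0456, -0.0215, -0.006, 0, 1, -0.0456, -0.0215, -0.006, 0, 1, -0.0456, -0.0215, -0.006, 0, 1, -0.0456, -0.0215, -0.006, 0, 1, 0, 0, 0, 0, 1, 0, 0, 0, 0])

```text
time: 1.6
position: [0.587, 0.1745, 0.2818]
tool_rot: [0.22, 0.975, -0.0, -0.001]
ft_force: [-1.3, 0.4, 0.2]
grip_width: 0.0865
grip_force: 0.0
```

```bash
python3 - <<'E'
from h import *
from scipy.spatial.transform import Rotation as R
o=status.get_obs();r,d,p=shot('wrist','w1.png');W=world(d,p)
np.save('w1.npy',W);np.save('w1_rgb.npy',r)
T=np.linalg.inv(p['camera_from_world']);Rt=R.from_quat(o['tool_rot']).as_matrix()
print(o['time'],o['position'],Rt.round(3),'cam in tool',(Rt.T@(T[:3,3]-o['position'])).round(4),(Rt.T@T[:3,:3]).round(3),p['intrinsics'])
z=W[...,2]
top=(abs(z-.05)<.004); print('clamp',cv2.minAreaRect(W[top][:,:2].astype(np.float32)))
for lo,hi in [(.0835,.095),(.07,.078)]:
    m=(z>lo)&(z<hi)&(np.hypot(W[...,0]-.587,W[...,1]-.17)<.03)
    if m.sum(): print(lo,m.sum(),np.nanmean(W[m],0).round(4),cv2.minAreaRect(W[m][:,:2].astype(np.float32)),np.argwhere(m).mean(0))
E
```

```text
1.6 [0.58699602 0.17454346 0.28179892] [[-0.903  0.43  -0.002]
 [ 0.43   0.903  0.   ]
 [ 0.002 -0.001 -1.   ]] cam in tool [ 0.0704 -0.0004 -0.1625] [[ 0.001  0.966  0.258]
 [ 1.    -0.001  0.   ]
 [ 0.     0.258 -0.966]] [[378.89254461   0.         329.06881046]
 [  0.         378.89254461 235.05645167]
 [  0.           0.           1.        ]]
clamp ((0.627183735370636, 0.1703936606645584), (0.18534542620182037, 0.3490683138370514), 3.1949524879455566)
0.0835 163 [0.587  0.1682 0.0876] ((0.5871745347976685, 0.1682797074317932), (0.011602777056396008, 0.012425042688846588), 64.44290924072266) [212.95705521 323.82208589]
0.07 292 [0.5846 0.1688 0.0744] ((0.586194634437561, 0.16801373660564423), (0.022901542484760284, 0.02390337362885475), 64.7576904296875) [207.9109589  323.45205479]
```

View pics/w1.png

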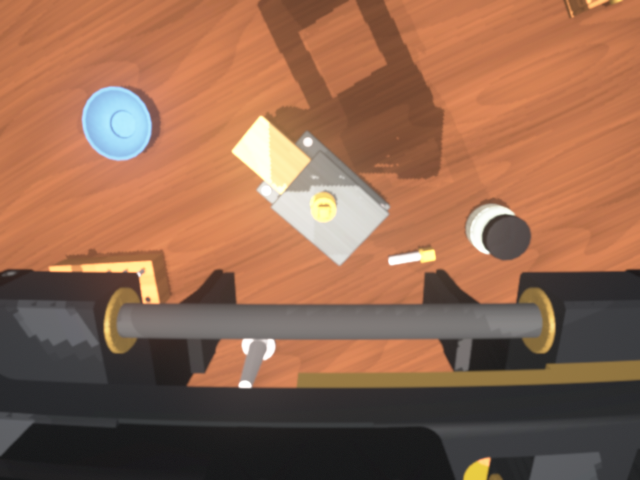

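Call:
arm_command(deltas=[1, 0, 0, 0.04, 0, 1, 0, 0, 0.04, 0, 1, 0, 0, 0.04, 0, 1, 0, 0, 0.04, 0, 1, 0, 0, 0, 0, 1, 0, 0, 0, 0])

```text
time: 2.4
position: [0.5883, 0.1755, 0.1238]
tool_rot: [0.219, 0.976, 0.0, 0.001]
ft_force: [0.1, 0.2, 0.1]
grip_width: 0.0872
grip_force: 0.0
```

```bash
python3 - <<'E'
from h import *
from scipy.spatial.transform import Rotation as R
o=status.get_obs();r,d,p=shot('wrist');W=world(d,p)
np.save('w2.npy',W);np.save('w2_rgb.npy',r)
print(o['time'],o['position'])
z=W[...,2]
for lo,hi in [(.085,.095),(.078,.084),(.07,.077),(.046,.054)]:
    m=(z>lo)&(z<hi)&(np.hypot(W[...,0]-.587,W[...,1]-.17)<(.03 if lo>.06 else .1))
    if m.sum(): print(lo,m.sum(),np.nanmean(W[m],0).round(4),cv2.minAreaRect(W[m][:,:2].astype(np.float32)),np.argwhere(m).mean(0))
m=(z>.07)&(np.hypot(W[...,0]-.587,W[...,1]-.17)<.03)
c=np.argwhere(m).mean(0).astype(int); c0=r[c[0]-40:c[0]+40,c[1]-40:c[1]+40]
print(c); a=cv2.resize(c0,(560,560),interpolation=cv2.INTER_CUBIC)
cv2.imwrite('pics/w2.png',a[:,:,::-1])
E
```

```text
2.4 [0.58826083 0.17548306 0.12378521]
0.085 435 [0.5866 0.1683 0.0876] ((0.5871965885162354, 0.1680162250995636), (0.011924631893634796, 0.012701218947768211), 66.94718170166016) [267.63218391 316.91264368]
0.078 79 [0.5816 0.1706 0.081 ] ((0.5815656781196594, 0.17022766172885895), (0.011938612908124924, 0.0017178310081362724), 66.36998748779297) [254.59493671 317.07594937]
0.07 758 [0.5832 0.1693 0.0744] ((0.5860557556152344, 0.1681348830461502), (0.023707566782832146, 0.024513021111488342), 64.80706024169922) [254.3707124  316.63456464]
0.046 14557 [0.5861 0.1741 0.0503] ((0.5933278799057007, 0.17140990495681763), (0.0991411879658699, 0.07991497963666916), 22.7327880859375) [242.89805592 326.23775503]
[414 298]
```

View pics/w2.png

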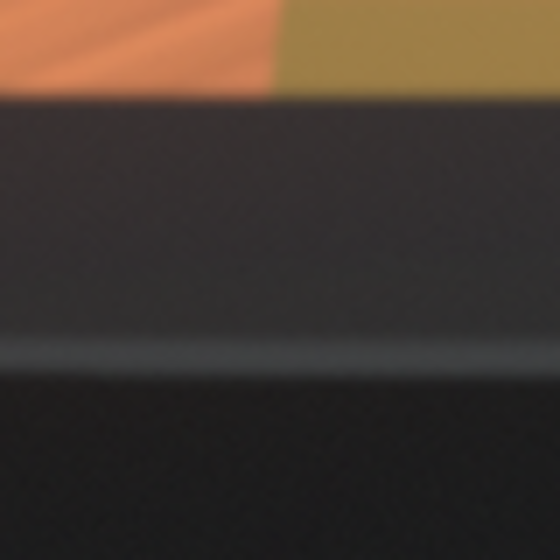

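That crop was off target and shows only the gripper. I'll re-crop the saved frame at (317,262).

```bash
python3 - <<'E'
from h import *
r=np.load('w2_rgb.npy');W=np.load('w2.npy')
a=cv2.resize(r[227:297,282:352],(560,560),interpolation=cv2.INTER_CUBIC);cv2.imwrite('pics/w3.png',a[:,:,::-1])
z=W[...,2];m=(z>.085)&(np.hypot(W[...,0]-.587,W[...,1]-.17)<.03)
q=W[m]; A=np.c_[q[:,:2],np.ones(len(q))]
c=np.linalg.lstsq(A,q[:,2],rcond=None)[0];print('normal tilt deg',np.degrees(c[:2]))
m=(z>.0715)&(z<.077)&(np.hypot(W[...,0]-.587,W[...,1]-.17)<.02);q=W[m]; A=np.c_[q[:,:2],np.ones(len(q))]
c=np.linalg.lstsq(A,q[:,2],rcond=None)[0];print('flange tilt',np.degrees(c[:2]))
for t in range(55,100,3):
  a=np.radians(t);u=W[(z>.0855)&(np.hypot(W[...,0]-.587,W[...,1]-.168)<.012)][:,:2]@np.array([[np.cos(a),-np.sin(a)],[np.sin(a),np.cos(a)]])
  print(t,(np.percentile(u,99,0)-np.percentile(u,1,0)).round(4),end=' ')
E
```

```text
normal tilt deg [-275.21307808  120.78080034]
flange tilt [-3.15907385 -1.11828791]
55 [0.0123 0.0127] 58 [0.012  0.0124] 61 [0.0116 0.0121] 64 [0.0113 0.0119] 67 [0.0116 0.0118] 70 [0.0117 0.0119] 73 [0.0119 0.0118] 76 [0.0122 0.0121] 79 [0.0126 0.0125] 82 [0.013  0.0128] 85 [0.0132 0.0131] 88 [0.0134 0.0133] 91 [0.0137 0.0136] 94 [0.0139 0.0138] 97 [0.0141 0.0139]
```

View pics/w3.png

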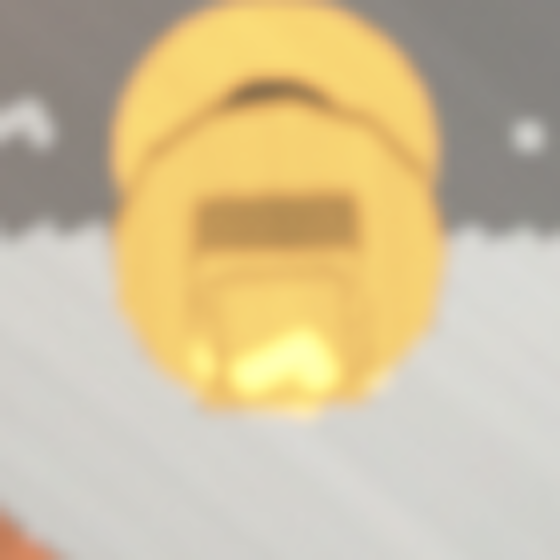

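The crop shows the head's flats parallel to the image axes: side face edges at x≈200 and 355, rows 195–250. So the flats are aligned with the tool axes within about 2°. The screw leans about 3.5–4.5° towards +x. Next is a close look at the key.

Call:
arm_command(deltas=[1, -0.015, -0.0444, -0.011, 0, 1, -0.015, -0.0444, -0.011, 0, 1, -0.015, -0.0444, -0.011, 0, 1, -0.015, -0.0444, -0.011, 0, 1, -0.015, -0.0444, -0.011, 0, 1, -0.015, -0.0444, -0.011, 0, 1, -0.015, -0.0444, -0.011, 0, 1, 0, 0, 0, 0, 1, 0, 0, 0, 0])

```text
time: 3.58
position: [0.5495, -0.151, 0.2009]
tool_rot: [0.22, 0.975, 0.0, 0.001]
ft_force: [0.4, 0.6, -0.0]
grip_width: 0.0871
grip_force: 0.0
```

```bash
cat >> h.py <<'E'
from scipy.spatial.transform import Rotation as R
def red(r): 
    h=cv2.cvtColor(r,cv2.COLOR_RGB2HSV); return ((h[...,0]<6)|(h[...,0]>174))&(h[...,1]>130)&(h[...,2]>50)
def wing(zlo,zhi,fn=None,n='wrist'):
    o=status.get_obs();r,d,p=shot(n,fn);W=world(d,p);m=red(r)
    k,l,st,c=cv2.connectedComponentsWithStats(m.astype(np.uint8));i=1+np.argmax(st[1:,4])
    m=(l==i)&(W[...,2]>zlo)&(W[...,2]<zhi);q=W[m]
    Rt=R.from_quat(o['tool_rot']).as_matrix()
    rect=cv2.minAreaRect(q[:,:2].astype(np.float32)); cen=np.r_[rect[0],np.median(q[:,2])]
    print('t',o['time'],'tcp',o['position'].round(4),'toolx yaw',np.degrees(np.arctan2(Rt[1,0],Rt[0,0])).round(2),'z',np.nanpercentile(W[l==i][:,2],[2,98]).round(4))
    print('wing',rect,m.sum(),'in tool',(Rt.T@(cen-o['position'])).round(4)); return r,d,p,W,l==i
E
python3 - <<'E'
from h import *
r,d,p,W,m=wing(.097,.108,'w4.png')
z=W[...,2];s=(abs(z-.03)<.003)&(np.hypot(W[...,0]-.56,W[...,1]+.12)<.13)
print('stand',cv2.minAreaRect(W[s][:,:2].astype(np.float32)))
E
```

```text
t 3.575 tcp [ 0.5495 -0.151   0.2009] toolx yaw 154.54 z [0.0823 0.1034]
wing ((0.5510563254356384, -0.14912983775138855), (0.011494736187160015, 0.048878684639930725), 65.05298614501953) 1027 in tool [-0.0004  0.0023  0.0988]
stand ((0.5648263692855835, -0.11644873768091202), (0.13017983734607697, 0.06079685315489769), 67.99610137939453)
```

View pics/w4.png

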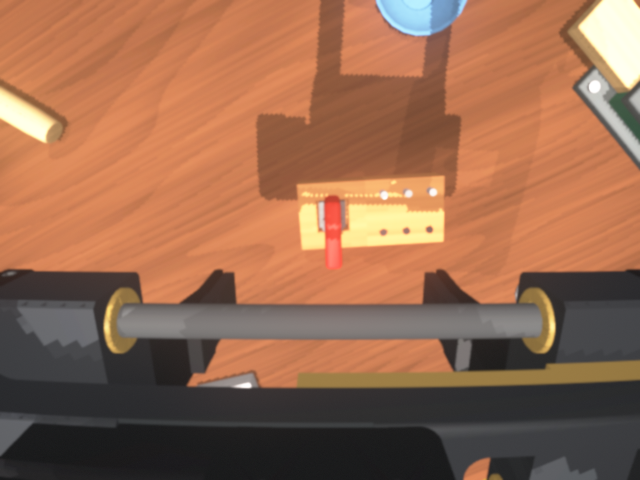

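The wing is at (333,232), aligned with the tool to within 1° and offset +2 mm in tool y. The stand is clear below the fingertips.

Call:
arm_command(deltas=[1, 0, 0.002, 0.034, -0.008, 1, 0, 0, 0.034, 0, 1, 0, 0, 0.034, 0, 1, 0, 0, 0.033, 0, 1, 0, 0, 0, 0, -1, 0, 0, 0, 0, -1, 0, 0, 0, 0, -1, 0, 0, 0, 0, -1, 0, 0, 0, 0, -1, 0, 0, 0, 0, -1, 0, 0, 0, 0, -1, 0, 0, 0, 0], newtons=30)

```text
time: 5.12
position: [0.55, -0.1495, 0.0645]
tool_rot: [0.216, 0.976, 0.0, -0.0]
ft_force: [-0.4, 0.8, 0.7]
grip_width: 0.0251
grip_force: 0.0
```

Call:
arm_command(deltas=[-1, 0, 0, 0, 0, -1, 0, 0, 0, 0, -1, 0, 0, 0, 0, -1, 0, 0, 0, 0, -1, 0, 0, 0, 0, -1, 0, 0, -0.02, 0, -1, 0, 0, -0.03, 0, -1, 0, 0, -0.03, 0, -1, 0, 0, -0.03, 0, -1, 0, 0, -0.025, 0, -1, 0, 0, 0, 0, -1, 0, 0, 0, 0])

```text
time: 6.62
position: [0.5491, -0.149, 0.1984]
tool_rot: [0.216, 0.976, 0.0, -0.001]
ft_force: [-0.9, 0.8, -2.0]
grip_width: 0.0118
grip_force: 30.0
```

```bash
python3 - <<'E'
from h import *
z=status.get_obs()['position'][2]
r,d,p,W,m=wing(z+.03,z+.045)
cv2.imwrite('pics/w5.png',r[150:400,180:480,::-1])
print(status.get_obs()['grip_force'])
E
```

```text
t 6.625 tcp [ 0.5491 -0.149   0.1984] toolx yaw 155.03 z [0.2042 0.2376]
wing ((0.533289909362793, -0.1422141045331955), (0.011791741475462914, 0.013814754784107208), 64.81548309326172) 1228 in tool [ 0.0173 -0.0005 -0.0372]
30.04344059183495
```

Call:
arm_command(deltas=[-1, 0.0125, 0.038, 0, 0, -1, 0.0125, 0.038, 0, 0, -1, 0.0125, 0.038, 0, 0, -1, 0.0125, 0.038, 0, 0, -1, 0.0125, 0.038, 0, 0, -1, 0.0125, 0.038, 0, 0, -1, 0.0125, 0.038, 0, 0, -1, 0.0125, 0.038, 0, 0, -1, 0, 0, 0.02, 0, -1, 0, 0, 0.015, 0, -1, 0, 0, 0, 0, -1, 0, 0, 0, 0])

```text
time: 8.18
position: [0.588, 0.1677, 0.1644]
tool_rot: [0.217, 0.976, -0.0, -0.0]
ft_force: [-0.1, 0.2, -2.6]
grip_width: 0.0118
grip_force: 30.0
```

```bash
python3 - <<'E'
from h import *
for n,(a,b,c,e) in dict(wrist=(180,330,220,420)).items():
    r,d,p=shot(n); cv2.imwrite('pics/w6.png',cv2.resize(r[a:b,c:e],(800,600),interpolation=cv2.INTER_CUBIC)[:,:,::-1])
o=status.get_obs();print(o['position'],o['tool_rot'],o['ft_force'])
E
```

```text
[0.58824523 0.1677413  0.16489973] [2.16706839e-01 9.76236651e-01 1.28658289e-04 3.60710444e-04] [ 0.54713878 -0.71975598 -2.61386269]
```

View pics/w6.png

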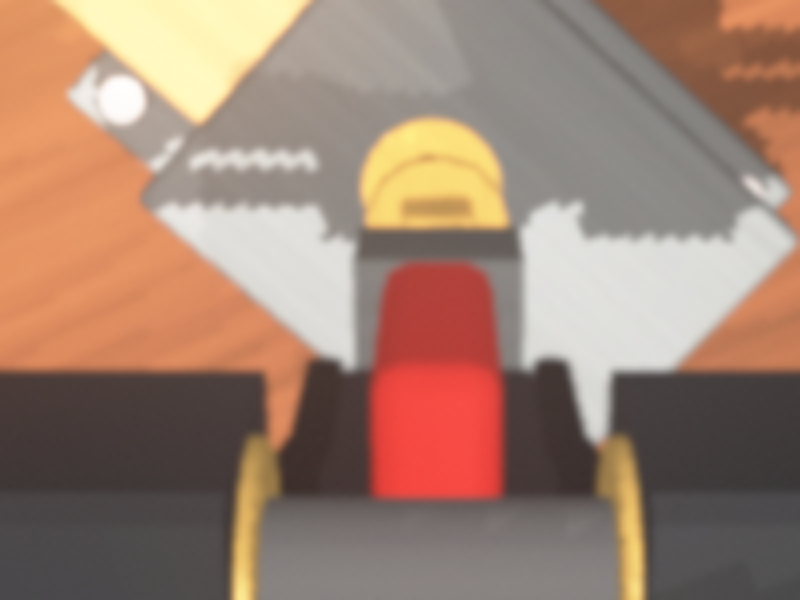

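Head at (436,210) and socket at (438,255) are laterally in line and square to each other. I'll descend gently from here.

Call:
arm_command(deltas=[-1, 0.0014, 0, 0.006, 0, -1, 0, 0, 0.006, 0, -1, 0, 0, 0.003, 0, -1, 0, 0, 0.002, 0, -1, 0, 0, 0, 0])

```text
time: 8.85
position: [0.5864, 0.1689, 0.1474]
tool_rot: [0.216, 0.976, -0.0, -0.0]
ft_force: [-0.1, -0.4, -2.0]
grip_width: 0.0116
grip_force: 30.0
```

Call:
arm_command(deltas=[-1, 0, 0, 0.0015, 0, -1, 0, 0, 0.0015, 0, -1, 0, 0, 0, 0])

```text
time: 9.22
position: [0.5864, 0.1689, 0.1444]
tool_rot: [0.216, 0.976, -0.0, -0.0]
ft_force: [0.1, 0.9, -2.2]
grip_width: 0.0125
grip_force: 30.0
```

Call:
arm_command(deltas=[-1, 0.0002, -0.0001, 0.0015, 0, -1, 0.0002, -0.0001, 0.0015, 0, -1, 0, 0, 0, 0])

```text
time: 9.6
position: [0.5858, 0.1689, 0.1414]
tool_rot: [0.216, 0.976, -0.0, -0.0]
ft_force: [-0.1, -0.3, -2.8]
grip_width: 0.0118
grip_force: 30.0
```

Call:
arm_command(deltas=[-1, 0.0002, -0.0001, 0.0015, 0, -1, 0.0002, -0.0001, 0.0015, 0, -1, 0, 0, 0, 0])

```text
time: 9.98
position: [0.5856, 0.1688, 0.1384]
tool_rot: [0.216, 0.976, -0.0, -0.0]
ft_force: [-0.5, -0.2, -2.6]
grip_width: 0.012
grip_force: 30.0
```

Call:
arm_command(deltas=[-1, 0.0002, -0.0001, 0.0015, 0, -1, 0.0002, -0.0001, 0.0015, 0, -1, 0, 0, 0, 0])

```text
time: 10.35
position: [0.5853, 0.1688, 0.1355]
tool_rot: [0.216, 0.976, 0.0, 0.0]
ft_force: [1.0, -0.4, -1.9]
grip_width: 0.0118
grip_force: 30.0
```

Call:
arm_command(deltas=[-1, 0.0002, -0.0001, 0.001, 0, -1, 0.0002, -0.0001, 0.001, 0, -1, 0, 0, 0, 0])

```text
time: 10.72
position: [0.5851, 0.1688, 0.1336]
tool_rot: [0.216, 0.976, 0.0, 0.0]
ft_force: [0.9, -1.0, -1.9]
grip_width: 0.0121
grip_force: 30.0
```

Call:
arm_command(deltas=[-1, 0.0003, -0.0001, 0.0005, 0, -1, 0.0002, -0.0001, 0.0005, 0, -1, 0, 0, 0, 0])

```text
time: 11.1
position: [0.5848, 0.1688, 0.133]
tool_rot: [0.216, 0.976, 0.0, 0.001]
ft_force: [1.9, -0.3, -0.2]
grip_width: 0.0116
grip_force: 30.0
```

```bash
python3 - <<'E'
from h import *
r,d,p,W,m=wing(.165,.18)
np.save('w7.npy',W);cv2.imwrite('pics/w7.png',cv2.resize(r[200:320,240:400],(800,600),interpolation=cv2.INTER_CUBIC)[:,:,::-1])
z=W[...,2]
s=(abs(z-.05)<.004)&(np.hypot(W[...,0]-.587,W[...,1]-.17)<.1)
print('top',cv2.minAreaRect(W[s][:,:2].astype(np.float32)))
h=cv2.cvtColor(r,cv2.COLOR_RGB2HSV);y=(abs(h[...,0].astype(int)-24)<8)&(h[...,1]>100)&(z>.068)&(z<.08)&(np.hypot(W[...,0]-.587,W[...,1]-.17)<.02)
q=W[y];print(y.sum(),q.mean(0));A=np.c_[q[:,:2],np.ones(len(q))];print(np.degrees(np.linalg.lstsq(A,q[:,2],rcond=None)[0][:2]))
E
```

```text
t 11.1 tcp [0.5848 0.1688 0.133 ] toolx yaw 155.04 z [0.14  0.172]
wing ((0.5687950253486633, 0.1756845861673355), (0.011750427074730396, 0.013346627354621887), 65.13646697998047) 1166 in tool [ 0.0173 -0.0005 -0.0373]
top ((0.5935051441192627, 0.17155791819095612), (0.09968782961368561, 0.07976187020540237), 22.865142822265625)
30 [0.57520111 0.17253961 0.0740867 ]
[ 4.72782248 -4.7264199 ]
```

View pics/w7.png

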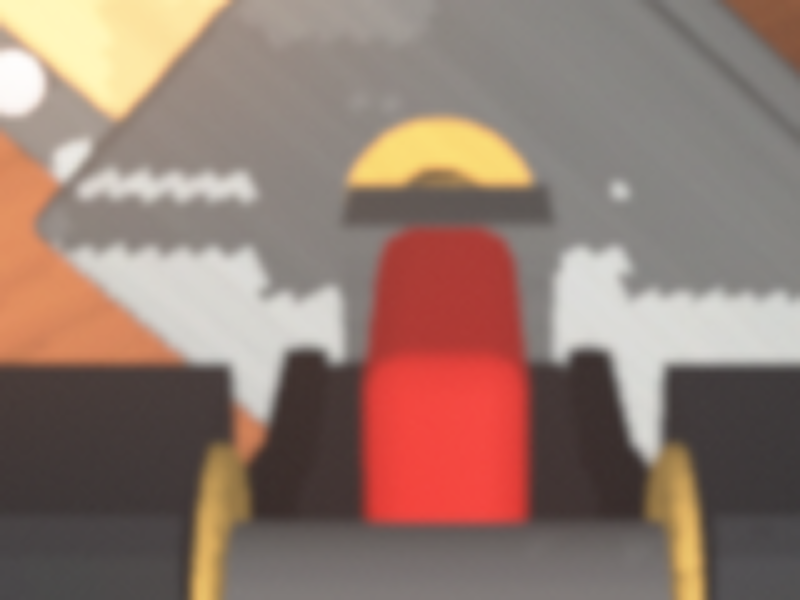

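The view shows the socket down over the head, its edge at row 190. The flange is hidden and a lower brass ring is visible at (440,150). That ring may mark the hole's axis, so I'll measure it in the saved frames.

```bash
python3 - <<'E'
from h import *
r=np.load('w2_rgb.npy');W=np.load('w2.npy')
h=cv2.cvtColor(r,cv2.COLOR_RGB2HSV)
for v in range(227,282,3): print(v,W[v,317].round(4),h[v,317])
from scipy.optimize import least_squares
y=(abs(h[...,0].astype(int)-24)<9)&(h[...,1]>90)
def circ(P,n):
    f=least_squares(lambda a:np.hypot(P[:,0]-a[0],P[:,1]-a[1])-a[2],[.586,.168,.012],loss='soft_l1',f_scale=.0003);print(n,f.x.round(4),len(P),f.cost)
# outer boundary of lower ring: first yellow row per column
z=W[...,2];near=np.hypot(W[...,0]-.587,W[...,1]-.17)<.03
for lo,hi,n in [(.05,.066,'lower'),(.071,.078,'flange')]:
    m=near&(z>lo)&(z<hi)&(y|(lo>.07)); print(n,m.sum(),np.nanmedian(z[m]) if m.any() else 0)
    if m.sum()<20: continue
    P=[]
    for c in range(290,345):
        k=np.where(m[:,c])[0]
        if len(k): P.append(W[k[0],c])
    P=np.array(P);print(P[:,2].round(4));circ(P,n)
W=np.load('w7.npy');print('now');
for v in range(222,250,2): print(v,W[v,328].round(4))
E
```

```text
227 [0.5729 0.1738 0.0526] [ 19 126 232]
230 [0.5751 0.1726 0.0508] [ 22 135 248]
233 [0.5768 0.1718 0.0511] [ 23 134 250]
236 [0.5786 0.171  0.0512] [ 18 139 224]
239 [0.5751 0.1734 0.0733] [ 18 139 196]
242 [0.5764 0.1728 0.0749] [ 22 136 247]
245 [0.5777 0.1723 0.0761] [ 22 137 246]
248 [0.5794 0.1714 0.0758] [ 22 136 245]
251 [0.5811 0.1706 0.0756] [ 18 142 214]
254 [0.5816 0.1705 0.0798] [ 18 137 181]
257 [0.5817 0.1706 0.0849] [ 18 139 196]
260 [0.5829 0.1701 0.0863] [ 20 138 236]
263 [0.5837 0.1698 0.0891] [ 22 135 247]
266 [0.5856 0.1688 0.088 ] [ 22 135 248]
269 [0.5871 0.1681 0.0884] [ 28 111 255]
272 [0.5889 0.1672 0.0877] [ 30  80 255]
275 [0.5906 0.1664 0.0872] [ 23 132 250]
278 [0.5971 0.1628 0.0731] [ 21  71 244]
281 [0.6071 0.1571 0.0495] [ 20   7 217]
lower 468 0.050986659386010255
[0.0512 0.0508 0.0511 0.051  0.0505 0.0513 0.0504 0.0501 0.0505 0.0504
 0.0502 0.0507 0.0501 0.0508 0.0503 0.0507 0.0503 0.0508 0.0508 0.0505
 0.0501 0.0503 0.0502 0.0506 0.0505 0.0514 0.0503 0.0508 0.0505 0.0508
 0.0504 0.0505 0.0505 0.0506 0.0511 0.0513 0.0506 0.0502 0.0507 0.0517
 0.0503]
lower [0.5845 0.1673 0.0131] 41 8.970298400780097e-07
flange 769 0.0744723598281806
[0.0724 0.0734 0.0729 0.075  0.0737 0.0727 0.072  0.0732 0.0729 0.0736
 0.0722 0.0722 0.0727 0.072  0.0735 0.0737 0.0722 0.0729 0.0719 0.0729
 0.0733 0.0734 0.0737 0.0728 0.0724 0.0733 0.0734 0.0735 0.0733 0.072
 0.0713 0.0729 0.0719 0.0721 0.0733 0.073  0.0729 0.0734 0.0728 0.0716
 0.0714]
flange [0.5862 0.1679 0.0121] 41 6.901518649436299e-07
now
222 [0.5721 0.1735 0.0496]
224 [0.573  0.173  0.0512]
226 [0.5743 0.1724 0.0506]
228 [0.5754 0.1719 0.0514]
230 [0.5766 0.1714 0.0517]
232 [0.578  0.1707 0.0509]
234 [0.5793 0.1701 0.0506]
236 [0.575  0.1721 0.0732]
238 [0.5751 0.1721 0.0776]
240 [0.5747 0.1723 0.0834]
242 [0.5749 0.1722 0.0868]
244 [0.575  0.1722 0.0904]
246 [0.5631 0.1779 0.1384]
248 [0.563  0.178  0.1418]
```

The lower ring centre (.5845,.1673) gives the hole, and the flange centre (.5862,.1679) gives a lean of about 4.3°. The key now rests on the flange at about 2 N. I'll nudge it towards upright, lift off, and check the lean.

Call:
arm_command(deltas=[-1, 0.0006, -0.0006, 0, 0, -1, 0.0007, -0.0007, 0, 0, -1, 0, 0, 0, 0])

```text
time: 11.52
position: [0.5825, 0.1681, 0.1325]
tool_rot: [0.216, 0.976, -0.0, 0.0]
ft_force: [2.4, -0.8, -0.7]
grip_width: 0.0121
grip_force: 30.0
```

Call:
arm_command(deltas=[-1, 0, 0, -0.005, 0, -1, 0, 0, -0.005, 0, -1, 0, 0, -0.005, 0, -1, -0.01, 0, -0.01, 0, -1, -0.02, 0, -0.01, 0, -1, 0, 0, 0, 0])

```text
time: 12.28
position: [0.6119, 0.155, 0.169]
tool_rot: [0.217, 0.976, 0.001, 0.002]
ft_force: [-0.8, 0.3, -1.6]
grip_width: 0.0117
grip_force: 30.0
```

```bash
cat >> h.py <<'E'
from scipy.optimize import least_squares
def lean():
    o=status.get_obs();r,d,p=shot('wrist');W=world(d,p);z=W[...,2]
    h=cv2.cvtColor(r,cv2.COLOR_RGB2HSV);y=(abs(h[...,0].astype(int)-24)<9)&(h[...,1]>90)
    near=np.hypot(W[...,0]-.586,W[...,1]-.169)<.025; C=[]
    for lo,hi in [(.048,.066),(.071,.078)]:
        m=near&(z>lo)&(z<hi)&y
        P=np.array([W[k[0],c] for c in range(640) for k in [np.where(m[:,c])[0]] if len(k)])
        R0=.0131 if lo<.06 else .0121
        f=least_squares(lambda a:np.hypot(P[:,0]-a[0],P[:,1]-a[1])-R0,[.586,.168],loss='soft_l1',f_scale=.0003);C.append(f.x);print(f.x.round(4),len(P),f.cost)
    print(o['time'],o['position'],'lean deg',np.degrees((C[1]-C[0])/.024))
    return r,d,W
E
python3 -c "
from h import *
lean()"
```

```text
[0.5839 0.1674] 36 5.134706962458268e-07
[0.5842 0.1675] 35 6.950957350555115e-07
12.275 [0.61186206 0.15503245 0.1690427 ] lean deg [0.64608015 0.36273416]
```

Screw now leans only about 0.7°. I'll go back over it, centred on the head.

Call:
arm_command(deltas=[-1, 0.015, 0.0006, 0, 0, -1, 0.0144, 0, 0, 0, -1, 0, 0, 0.01, 0, -1, 0, 0, 0.01, 0, -1, 0, 0, 0, 0])

```text
time: 12.95
position: [0.5826, 0.1684, 0.1461]
tool_rot: [0.216, 0.976, -0.0, -0.001]
ft_force: [-0.1, 0.6, -2.4]
grip_width: 0.0121
grip_force: 30.0
```

Call:
arm_command(deltas=[-1, 0, 0, 0.003, 0, -1, 0, 0, 0.003, 0, -1, 0, 0, 0.003, 0, -1, 0, 0, 0.003, 0, -1, 0, 0, 0, 0])

```text
time: 13.58
position: [0.5831, 0.1685, 0.1352]
tool_rot: [0.216, 0.976, -0.0, -0.0]
ft_force: [0.0, 0.8, -1.9]
grip_width: 0.0116
grip_force: 30.0
```

Call:
arm_command(deltas=[-1, 0, 0, 0.001, 0, -1, 0, 0, 0.001, 0, -1, 0, 0, 0, 0, -1, 0, 0, 0.0004, 0, -1, 0, 0, 0, 0, -1, 0, 0, 0, 0, -1, 0, 0, 0, 0])

```text
time: 14.45
position: [0.5832, 0.1685, 0.1332]
tool_rot: [0.216, 0.976, -0.0, 0.0]
ft_force: [-0.6, -0.2, -2.3]
grip_width: 0.0119
grip_force: 30.0
```

Call:
arm_command(deltas=[-1, 0, 6e-05, 0, 0.08, -1, 0, 6e-05, 0.0001, 0.08, -1, 0, 0, 0, 0, -1, 0, 0, 0, 0])

```text
time: 14.95
position: [0.583, 0.1686, 0.1331]
tool_rot: [0.293, 0.956, -0.0, -0.0]
ft_force: [-0.6, -0.6, -1.2]
grip_width: 0.0122
grip_force: 30.1
```

```bash
python3 -c "
from h import *
o=status.get_obs();print(o['ft_force'],o['moment'],o['q'])
wing(.165,.18)"
```

```text
[-0.61634706 -0.60892497 -1.18804782] [-0.1884694   0.23675929  0.13437312] [ 9.76290503e-02  6.14426569e-01  1.55948106e+00 -3.13957569e-04
  9.68176543e-01 -8.78650356e-01]
t 14.95 tcp [0.583  0.1686 0.1331] toolx yaw 145.95 z [0.1403 0.1722]
wing ((0.5685683488845825, 0.17775578796863556), (0.011784338392317295, 0.01400714460760355), 56.15239715576172) 1170 in tool [ 0.0172 -0.0005 -0.0373]
```

Call:
arm_command(deltas=[-1, 0, 6e-05, 0.0001, 0.1, -1, 0, 6e-05, 0.0001, 0.1, -1, 0, 6e-05, 0.0001, 0.1, -1, 0, 6e-05, 0.0001, 0.1, -1, 0, 6e-05, 0.0001, 0.1, -1, 0, 0, 0, 0])

```text
time: 15.75
position: [0.5834, 0.1689, 0.1326]
tool_rot: [0.52, 0.854, 0.0, -0.0]
ft_force: [-0.3, -0.7, -2.0]
grip_width: 0.0118
grip_force: 30.1
```

```bash
python3 -c "
from h import *
o=status.get_obs();print(o['position'],o['ft_force'],o['moment'],o['q'][5])"
```

```text
[0.58343484 0.16893912 0.13257703] [-0.29208397 -0.65383642 -1.97196918] [-0.13048364  0.11488114  0.13797561] -0.37887889088787374
```

Call:
arm_command(deltas=[-1, 0, 6e-05, 0.0001, 0.1, -1, 0, 6e-05, 0.0001, 0.1, -1, 0, 6e-05, 0.0001, 0.1, -1, 0, 6e-05, 0.0001, 0.1, -1, 0, 6e-05, 0.0001, 0.1, -1, 0, 6e-05, 0.0001, 0.1, -1, 0, 6e-05, 0.0001, 0.1, -1, 0, 6e-05, 0.0001, 0.1, -1, 0, 6e-05, 0.0001, 0.1, -1, 0, 6e-05, 0.0001, 0.1, -1, 0, 0, 0, 0.06, -1, 0, 0, 0, 0])

```text
time: 17.25
position: [0.5845, 0.169, 0.1316]
tool_rot: [0.88, 0.474, 0.0, 0.0]
ft_force: [0.7, 0.1, -3.0]
grip_width: 0.0117
grip_force: 30.0
```

```bash
python3 -c "
from h import *
o=status.get_obs();print(o['position'],o['ft_force'],o['moment'],o['q'][5]);r,d,p,W,m=wing(.163,.18)
cv2.imwrite('pics/w8.png',cv2.resize(r[200:320,240:400],(800,600),interpolation=cv2.INTER_CUBIC)[:,:,::-1])"
```

```text
[0.58449482 0.16898081 0.13155165] [ 0.65540517  0.08708574 -2.98808348] [-0.06234575 -0.02819094  0.17890188] 0.6804386783995792
t 17.25 tcp [0.5845 0.169  0.1316] toolx yaw 56.62 z [0.1388 0.1707]
wing ((0.593437910079956, 0.1827465444803238), (0.014375698752701283, 0.012208196334540844), 56.76937484741211) 1184 in tool [ 0.0164 -0.0001 -0.0374]
```

View pics/w8.png

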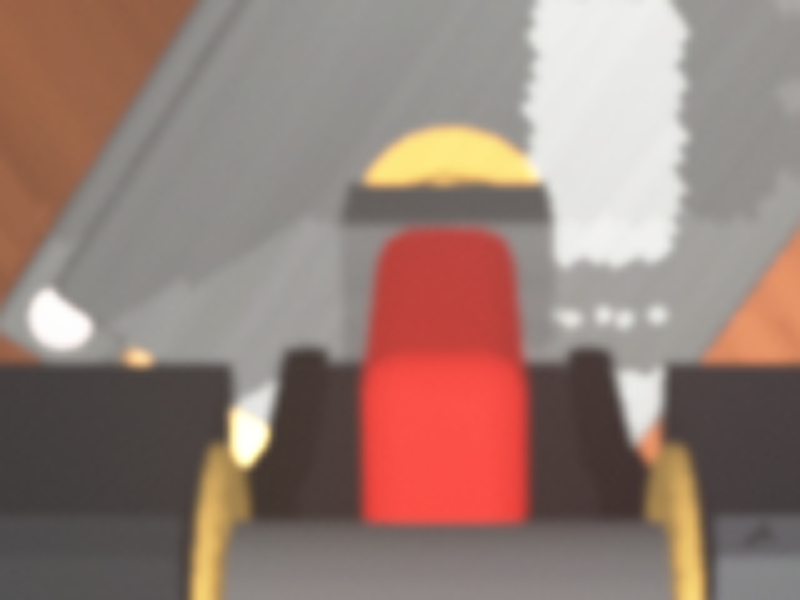

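```bash
cat >> h.py <<'E'
def offs():
    o=status.get_obs();r,d,p=shot('wrist');W=world(d,p);z=W[...,2]
    Rt=R.from_quat(o['tool_rot']).as_matrix();T=(W-o['position'])@Rt
    h=cv2.cvtColor(r,cv2.COLOR_RGB2HSV);y=(abs(h[...,0].astype(int)-24)<9)&(h[...,1]>90)
    m=y&(z>.047)&(z<.06)&(np.hypot(T[...,0],T[...,1])<.03)
    P=np.array([T[k[0],c] for c in range(640) for k in [np.where(m[:,c])[0]] if len(k)])
    f=least_squares(lambda a:np.hypot(P[:,0]-a[0],P[:,1]-a[1])-.0131,[0,0],loss='soft_l1',f_scale=.0003)
    f_=(z>.078)&(z<.092)&(abs(T[...,1])<.011)&(T[...,0]>.005)&(T[...,0]<.02)
    s=(z>.078)&(z<.092)&(abs(T[...,1])<.02)&(T[...,0]>.0)&(T[...,0]<.02)
    ky=np.percentile(T[s][:,1],[1,99])
    print('hole in tool',f.x.round(4),len(P),'key in tool',(np.median(T[f_][:,0])-.012).round(4),ky.round(4),ky.mean().round(4),f_.sum(),o['position'],o['ft_force'])
E
python3 -c "
from h import *
offs();offs()"
```

```text
hole in tool [-0.0017  0.0006] 34 key in tool -0.002 [-0.0112  0.0124] 0.0006 350 [0.58448069 0.16897156 0.13157016] [ 0.72828899  0.14973427 -2.55313976]
hole in tool [-0.0016  0.0006] 33 key in tool -0.002 [-0.0112  0.0124] 0.0006 356 [0.5844817  0.16896049 0.13157566] [ 0.81063582  0.30340411 -2.73737055]
```

In the view the socket sits directly over the ring, ring at (452,150) and socket centre at col 448. The measured key-to-hole offset is about 0.4 mm. I'll release and retreat upwards.

Call:
arm_command(deltas=[-0.5, 0, 0, 0, 0, -0.2, 0, 0, 0, 0, 0.2, 0, 0, 0, 0, 0.2, 0, 0, 0, 0, 0.2, 0, 0, 0, 0, 0.2, 0, 0, 0, 0, 0.2, 0, 0, -0.02, 0, 0.2, 0, 0, -0.03, 0, 0.2, 0, 0, -0.03, 0, 0.2, 0, 0, -0.03, 0, 0.2, 0, 0, 0, 0, 0.2, 0, 0, 0, 0])

```text
time: 18.9
position: [0.5833, 0.1688, 0.2406]
tool_rot: [0.881, 0.473, -0.001, -0.0]
ft_force: [0.1, -0.8, 0.8]
grip_width: 0.0522
grip_force: 0.0
```

```bash
python3 -c "
from h import *
r,d,p,W,m=wing(.16,.175)
cv2.imwrite('pics/w9.png',r[:,:,::-1])
q=W[m&(W[...,2]>.16)];A=np.c_[q[:,:2],np.ones(len(q))];print('top slope deg',np.degrees(np.linalg.lstsq(A,q[:,2],rcond=None)[0][:2]),np.median(q[:,2]))"
```

```text
t 18.9 tcp [0.5833 0.1688 0.2406] toolx yaw 56.48 z [0.0024 0.0364]
wing ((0.0, 0.0), (0.0, 0.0), 0.0) 0 in tool [nan nan nan]
top slope deg [0. 0.] nan
  return _methods._mean(a, axis=axis, dtype=dtype,
  ret = ret.dtype.type(ret / rcount)
```

View pics/w9.png

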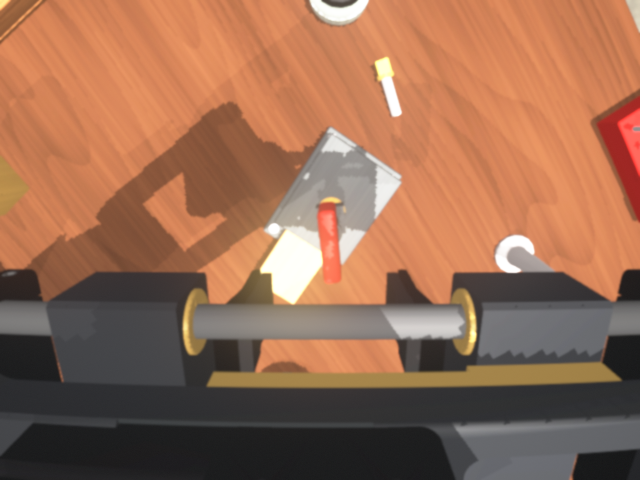

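The key stands on the screw, wing at (329,240), with the ring just visible at (330,203). The red tray confused my detector, so I'll measure the wing's tilt locally.

```bash
python3 - <<'E'
from h import *
r,d,p=shot('wrist');W=world(d,p);z=W[...,2]
m=red(r)&(np.hypot(W[...,0]-.584,W[...,1]-.169)<.05)
print(np.nanmax(z[m]),np.nanmin(z[m]))
q=W[m];c=np.median(z[m&(z>.155)])
t=q[abs(q[:,2]-c)<.006];print(c,cv2.minAreaRect(t[:,:2].astype(np.float32)))
A=np.c_[t[:,:2]-t[:,:2].mean(0),np.ones(len(t))];print('slope',np.degrees(np.linalg.lstsq(A,t[:,2],rcond=None)[0][:2]),len(t))
g=(np.hypot(W[...,0]-.584,W[...,1]-.169)<.02)&(z>.0735)&(z<.092);print('socket',g.sum(),cv2.minAreaRect(W[g][:,:2].astype(np.float32)))
r,d,p=shot('side');W=world(d,p);z=W[...,2]
m=red(r)&(np.hypot(W[...,0]-.584,W[...,1]-.169)<.05);t=W[m];print('side',m.sum(),t.min(0),t.max(0),t.mean(0));v,u=np.argwhere(m).mean(0).astype(int)
cv2.imwrite('pics/s2.png',cv2.resize(r[v-25:v+50,u-50:u+50],(800,600),interpolation=cv2.INTER_CUBIC)[:,:,::-1])
E
```

```text
0.1705264057114989 0.14122457327118637
0.16829353850367995 ((0.5831751227378845, 0.1683388650417328), (0.04677221179008484, 0.011868061497807503), 61.85335159301758)
slope [-5.2591693  -0.73162862] 462
socket 239 ((0.5838382840156555, 0.16703462600708008), (0.024319468066096306, 0.024028949439525604), 61.68608856201172)
side 149 [0.56651375 0.14170668 0.1337357 ] [0.59486321 0.18558242 0.17240577] [0.57909168 0.15654031 0.15835414]
```

The key is upright to within about 1°, its mouth is about 22–23 mm above the hole and within 1 mm of the axis. The gripper is clear, so I'm handing in.

```bash
python3 -c "
from h import *
print(order.hand_in())"
```

```text
the job is handed in; nothing more can be done
None
```

I've handed the job in. By my measurements, the key stands released and within about 1° of upright on the screw, which turned about 1.6 rad clockwise (inferred from the 1.72 rad wrist turn). The screw leaned about 0.7° when last visible, before the turn, and the verdict was not shown to me.

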